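# Press a display plinth home on the sprung pin of its seating jig

## Task

Take the taller of the two turned plinths from the sloped drying rack and set it upright, wide hollow foot down, in the round nest of the seating jig, over the sprung pin. Press it down against the spring until the rim of its foot sits fully home on the hard stop all round, firmly but without forcing it, and finish while still holding it pressed there: do not let go, because the pin would push it up again. Leave the short plinth and everything else on the bench where they are.

Things in the scene. Friction and masses are not known exactly. Their poses are not given: they have to be found in the camera images.
- tall_plinth: turned wooden plinth to be seated, 64 mm high, about 75 g: round foot 56 mm wide, 10 mm high (moulding above it to 15 mm), then a plain column 36 mm wide up to the flat top. The foot is hollow below (recess 28 mm wide, 8 mm deep) and stands on its rim. Origin: centre of the foot's underside; z runs up the column. Starts in the rack, z tilted 30 degrees towards the rack's low lip
- tall_plinth_top (a point): centre of the tall plinth's flat top, 64 mm up its column; free to be pressed on. Across the column, it can be gripped from 15 mm above the rim to the top, but once it is home the nest surrounds its lowest 22 mm
- short_plinth: turned wooden plinth of the same foot and column diameters but only 36 mm high, standing in the other seat of the rack, 130 mm from the tall one; which seat is which varies. Not wanted: leave it. Origin: centre of the foot's underside, z up the column
- rack: plywood drying rack, fixed (place and yaw vary), 250 mm along its y, 80 mm along its x, 74 mm high at the back. Its board slopes 30 degrees down towards its own -x, with a lip 6 mm high along the low edge. Seats at its y = +65 and -65 mm, where the foot centres lie 45 mm above the bench. Origin: centre of its underside
- jig: seating jig, fixed (place and yaw vary; left or right of the rack): plywood block 120 x 120 x 30 mm with an aluminium nest ring in the middle, 61 mm inside, 80 mm outside diameter, rim 62 mm above the bench. Inside it a flat steel stop face 40 mm above the bench, and a sprung pin in the centre. Origin: centre of the block's underside, z up
- stop: the steel stop disc, 60 mm in diameter, at the bottom of the jig's nest; the hard stop for the rim of the plinth's foot. A few newtons on it beyond the spring's force are enough, more than 40 N is forcing. Origin: centre of its underside, 30 mm above the bench
- stop_face (a point): centre of the stop's upper face, on the axis of the nest, 40 mm above the bench; a plinth that is fully home has its origin here
- pin (a joint): travel of the sprung pin in m: 0 = up, grows as it is pressed. Upright pin 16 mm wide, its flat tip 20 mm above the stop face when up. It enters the foot's recess: the plinth meets it with its rim 12 mm above the stop; at 12 mm travel the rim meets the stop. Spring: 4 N at first (the plinth's weight does not move it), about 8 N at the stop; it springs back when let go
- pin_tip (a point): centre of the pin's flat tip
- brush: flat paint brush, about 170 mm long, lying in the middle of the bench; bystander. Origin: underside of its middle
- paint_jar: black paint jar, 44 mm diameter, 62 mm high; bystander. Origin: centre of its underside
- paint_jar2: white paint jar, 44 mm diameter, 62 mm high; bystander. Origin: centre of its underside
- cup: white plastic cup, 72 mm diameter, 85 mm high; bystander. Origin: centre of its underside
- tape: roll of tape lying flat in the middle, 64 mm diameter, 20 mm high; bystander. Origin: centre of its underside
- palette_knife: palette knife, about 200 mm long, lying at the right side; bystander. Origin: underside of its middle
Mind the look-alikes: they are no part of the job. What is shaped like the tall_plinth but blue or turquoise is not meant.

How it is judged:
On the way, in this order (a step that is already met when the one before it is completed fails the run):
1. the tall plinth is lifted out of the rack (height (world z) of tall_plinth above 0.075 m and horizontal distance between tall_plinth and stop_face above 0.03 m), for 0.1 s.
2. its foot has entered the nest, foot down and upright (horizontal distance between tall_plinth and stop_face below 0.005 m and angle between tall_plinth's own z axis and vertical below 0.15 rad and height (world z) of tall_plinth below 0.0595 m).
3. the plinth is pressed home on the stop and held there by the robot (horizontal distance between tall_plinth and stop_face below 0.005 m and angle between tall_plinth's own z axis and vertical below 0.08 rad and value of joint pin above 0.0108 m and distance between tall_plinth and stop_face below 0.005 m and contact force between tall_plinth and stop above 1 N and contact force between any of the fingers, the arm and tall_plinth above 4 N), for 0.3 s.
At the end, for the whole second after the job is handed in: For the last second the robot holds the tall plinth (over 4 N) in the nest: upright within 4.5 degrees, centred within 5 mm, rim on the stop with 1 to 40 N, pin down 10.8 mm or more. Short plinth moved under 25 mm, jars, cup, tape 30 mm, brush and knife 40 mm (all of step 3 and contact force between tall_plinth and stop below 40 N and distance of short_plinth from where it was at the start of the episode below 0.025 m and distance of each of brush, palette_knife from where it was at the start of the episode below 0.04 m and distance of each of paint_jar, paint_jar2, cup, tape from where it was at the start of the episode below 0.03 m); the arm keeps its last pose, push and grip.
It fails at once if a bystander is knocked away: short plinth, jar, cup, tape, brush or palette knife moved (distance of short_plinth from where it was at the start of the episode above 0.025 m or distance of any of brush, palette_knife from where it was at the start of the episode above 0.04 m or distance of any of paint_jar, paint_jar2, cup, tape from where it was at the start of the episode above 0.03 m).
It also fails if it takes over 48 s, if anything falls off the work surface, if the arm or the gripper's body presses on something with over 40 N, if the wrist force passes 120 N, or if a joint passes its speed limit or range.

## Robot

A 6-joint arm with a two-finger parallel gripper is mounted at the origin on the work surface. World frame = base frame: x ahead of the robot, y to its left, z up, the work surface at z = 0. Lengths are in m, angles in rad, forces in N, time in s.
With the tool pointing down it reaches from about 0.4 to 0.825 m from the base axis. Payload 7 kg.
Tool frame: the origin (TCP) lies midway between the tips of the shut fingers; the grasp point (between the pads) lies 19 mm behind it; z points along the fingers, x is the direction in which the jaws open and shut, and the axes are right-handed (so a half turn about z gives the same grasp; the last joint's range is limited). The gripper opens to 88 mm and grips with 3 to 60 N. Pads are 19 mm wide; open, the fingers measure 130 mm over their backs; the gripper's body (78 mm by 193 mm) begins 47 mm behind the grasp point.
Start: joints at [-0.936, 0.359, 0.012, 0, -1.224, -0.288], TCP at [0.229, -0.635, 0.227] pointing down, gripper open.
Joint ranges: [-3.07, 3.07], [-1.43, 2.12], [-1.02, 1.25], [-3.03, 1.67], [-3.05, -0], [-3.03, 3.03]. Speed limits (rad/s): [2.39, 2.39, 3.01, 3.14, 3.14, 3.14].

## Interface

Orientations are given as [roll, pitch, yaw] about the fixed x, y, z axes, in that order (R = Rz(yaw) Ry(pitch) Rx(roll)).
In Python, from station import arm, viewer, ticket gives the robot as it stands. The module is installed in compiled form; this text tells all that it offers.
- The arm moves only by the tool step_arm, never from a script. Its argument "targets" is a list of rows, each a list of 3 entries, a list of its own where there are three numbers: the shift along the tool's x, y, z in m, then the turn, a rotation vector about the tool's x, y, z in degrees, then the opening, from -1 (shut) to 1 (fully open), so that 0 is half open. A call has exactly 8 rows; each row shifts and turns the commanded pose from where the row before left it, along the tool's axes as they then stand; what a row does not reach is not made up. A row lasts 1/10 s, in which the tool goes at most 50 mm and 8.59 degrees, less where a joint would pass 70% of its speed; a pose out of reach is approached as far as the arm can. A call is refused whole if a number of a shift passes 0.05 or a number of a turn 8.59, either way. A call with a gripper value outside its range is refused whole. The fingers move at their own pace and stop on an object; "grip_force" is the grip in N (left out, the last holds). Time passes only in rows, so rows that do not move let the fingers close, or fill a call up. It gives the time, the measured TCP pose, the force and the opening at its end, in the units of the state.
- arm.get_state(): the state, without advancing time (a new reading comes with each control period).
- viewer.grab_frame(name): name is "scene" or "top" or "wrist"; returns (picture, depth): 384x512x3 uint8, red, green, blue; 384x512 float32, m along the optical axis (not along the pixel's ray), 0 where there is no reading.
- viewer.calibration(name): a dict with "fov_y" (degrees; the focal length in pixels is half the picture's height over the tangent of half this angle, whatever the lens; pixels are square), "cx", "cy" (the principal point, pixels), "world_to_cam" (4x4, takes a point from world to camera coordinates); the wrist camera has in their place "tool_from_camera" (4x4, takes a point from camera to tool coordinates, whose origin is the TCP and whose axes are the tool frame's). Camera axes: x right, y up, looking along -z (the intrinsics and any distortion apply to the point x, -y, -z); pixel columns grow to the right and rows downward; lengths in m; the calibration is good to about 2 mm. A picture is of the moment at which its call begins: read the wrist's pose just before it. calibration takes no time and is no camera call.
- ticket.job_done(): hands the job in, once; it reports no verdict.
The state is a dict: "t": time; "q": joint angles; "qd": joint speeds; "joint_efforts": joint torques, N m; "eef_pos": TCP position; "ee_rot": TCP orientation; "force": force on the tool from outside, world axes, zero at the start; "moment": the same for the moment, N m; "width": finger opening in m.
Only numpy, scipy, OpenCV 4.12 (cv2) and the standard library are available. Lean on these libraries where they do the work, as an engineer would, in place of code of your own. Each camera call takes 0.05 s, during which the arm holds its last target.

## Working session

There is one attempt and no reset: what is moved stays moved. The work goes in short steps, Python scripts to look and compute and a tool call to move; the robot and the scene stay as the last step left them, time stands still between calls to the robot, and variables do not carry over. Pictures are saved under pics/ and viewed, and the job is handed in when it is done.

Besides the shell and the picture viewer there is one more tool, called after ">>>" by a JSON object that holds its "method" and its "body". step_arm: Moves the arm, as the interface text tells. Its arguments: {"type":"object","properties":{"targets":{"type":"array"},"grip_force":{"type":"number"}},"required":["targets"]}

```bash
ls; mkdir -p pics
python3 - <<'E'
from station import arm, viewer
import cv2, numpy as np
print(arm.get_state())
for n in ["scene","top","wrist"]:
    p,d=viewer.grab_frame(n); cv2.imwrite(f"pics/{n}0.png",p[:,:,::-1]); np.savez(f"{n}0.npz",p=p,d=d)
    print(n,viewer.calibration(n), d.min(), d.max())
E
```

```text
pics
{'t': 0.0, 'q': array([-9.35903841e-01,  3.59398961e-01,  1.10688319e-02, -3.78433593e-04,
       -1.22406439e+00, -2.88132333e-01]), 'qd': array([-2.15046924e-05,  5.04461961e-04,  5.52579459e-04, -9.44116465e-04,
       -1.25003769e-03, -1.67479435e-03]), 'joint_efforts': array([ 8.41993005e-04, -5.82717955e+01,  2.93066114e+01,  6.99734107e+00,
        6.89045613e-03, -2.41413736e-04]), 'eef_pos': array([ 0.22924644, -0.6343713 ,  0.2256141 ]), 'ee_rot': array([-3.14147955e+00, -1.63340571e-03,  1.91742750e+00]), 'force': array([ 0.27144521, -0.95180818,  0.10401194]), 'moment': array([ 0.0214996 , -0.0079673 , -0.02043034]), 'width': 0.08738892181070025}
scene {'fov_y': 52.36203539443819, 'cx': 255.64980605998142, 'cy': 191.97000906897733, 'world_to_cam': array([[ 0.83822898,  0.54516846,  0.01278806, -0.38842443],
       [-0.47215789,  0.71383876,  0.51720514,  0.25351648],
       [ 0.27283532, -0.43957432,  0.85576592, -1.32104018],
       [ 0.        ,  0.        ,  0.        ,  1.        ]])} 0.0 2.9582903
top {'fov_y': 47.44646187776438, 'cx': 256.3958967538298, 'cy': 1
[... 152 characters left out ...]
813e-02,  1.50326720e-01,
        -5.42172692e-01],
       [-1.50319499e-01,  1.47680084e-03,  9.88636368e-01,
        -1.05727087e+00],
       [ 0.00000000e+00,  0.00000000e+00,  0.00000000e+00,
         1.00000000e+00]])} 0.0 2.0592167
wrist {'fov_y': 65.46577242943108, 'cx': 248.32870418415843, 'cy': 195.33171833553953, 'tool_from_camera': array([[ 9.99999575e-01, -9.04095819e-04,  1.80049508e-04,
        -5.79457470e-04],
       [-8.04368063e-04, -9.51165987e-01, -3.08678825e-01,
        -8.30919776e-02],
       [ 4.50332203e-04,  3.08678549e-01, -9.51166311e-01,
        -1.58258268e-01],
       [ 0.00000000e+00,  0.00000000e+00,  0.00000000e+00,
         1.00000000e+00]])} 0.0 1.1647964
```

View pics/top0.png

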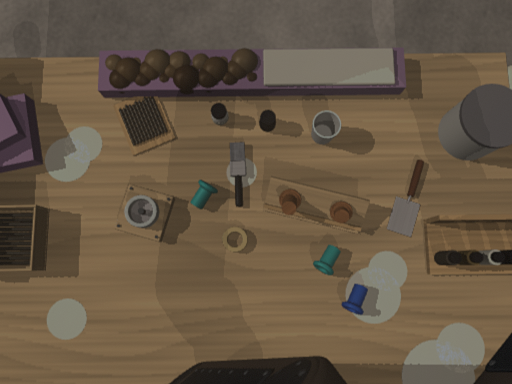

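View pics/scene0.png

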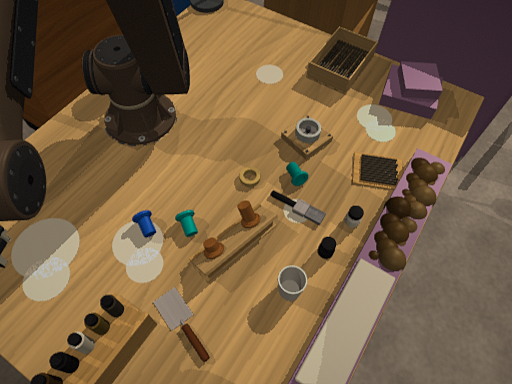

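View pics/wrist0.png

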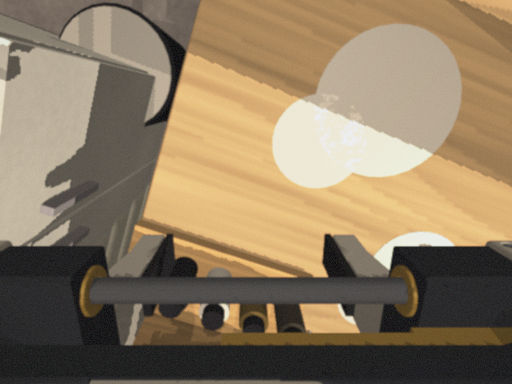

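```bash
cat > h.py <<'E'
import numpy as np, cv2
from scipy.spatial.transform import Rotation as R
from station import viewer, arm
def cal(n,pose=None):
    c=viewer.calibration(n); f=192/np.tan(np.radians(c['fov_y'])/2)
    if n=='wrist':
        T=np.eye(4); T[:3,:3]=R.from_euler('xyz',pose[1]).as_matrix(); T[:3,3]=pose[0]
        M=T@c['tool_from_camera']
    else: M=np.linalg.inv(c['world_to_cam'])
    return f,c['cx'],c['cy'],M
def ray(C,u,v):
    f,cx,cy,M=C; d=np.stack([(np.asarray(u)-cx)/f,-(np.asarray(v)-cy)/f,-np.ones(np.shape(u))],-1)
    return M[:3,3], d@M[:3,:3].T
def onz(C,u,v,z):
    o,d=ray(C,u,v); return o+d*((z-o[2])/d[...,2])[...,None]
def pts(C,d):
    v,u=np.indices(d.shape); o,r=ray(C,u,v); return o+r*d[...,None]
def proj(C,P):
    f,cx,cy,M=C; q=(np.asarray(P)-M[:3,3])@M[:3,:3]
    return np.stack([cx+f*q[...,0]/-q[...,2],cy-f*q[...,1]/-q[...,2]],-1)
E
python3 - <<'E'
from h import *
for n,(a,b,c,d) in {'top':(100,100,440,330),'scene':(170,80,370,300)}.items():
    z=np.load(n+'0.npz'); p=z['p']; P=pts(cal(n),z['d'])
    cr=p[b:d,a:c,::-1]; cv2.imwrite(f'pics/{n}z.png',cv2.resize(cr,None,fx=2.3,fy=2.3,interpolation=cv2.INTER_CUBIC))
    np.save(n+'P.npy',P)
P=np.load('topP.npy')
for u,v in [(290,205),(342,210),(292,195),(141,211),(234,239),(300,300),(130,190),(168,200),(320,200),(219,108),(268,116)]: print(u,v,P[v,u].round(4))
P=np.load('sceneP.npy')
for u,v in [(246,206),(212,242),(308,128),(300,220),(250,178)]: print(u,v,P[v,u].round(4))
E
```

```text
290 205 [ 0.517  -0.1388  0.103 ]
342 210 [ 0.5057 -0.2643  0.0882]
292 195 [ 0.546  -0.1468  0.0712]
141 211 [0.5123 0.2254 0.0568]
234 239 [ 0.4445 -0.0009 -0.001 ]
300 300 [ 2.893e-01 -1.668e-01  1.000e-04]
130 190 [0.5701 0.2624 0.029 ]
168 200 [0.5431 0.1648 0.03  ]
320 200 [ 0.536  -0.218   0.0507]
219 108 [0.7743 0.0333 0.0605]
268 116 [ 0.7515 -0.0913  0.0614]
246 206 [ 0.5235 -0.1414  0.112 ]
212 242 [ 0.5004 -0.2634  0.0831]
308 128 [0.5134 0.2239 0.0588]
300 220 [ 0.644  -0.0433  0.0013]
250 178 [ 0.4446 -0.0029  0.0025]
```

View pics/topz.png

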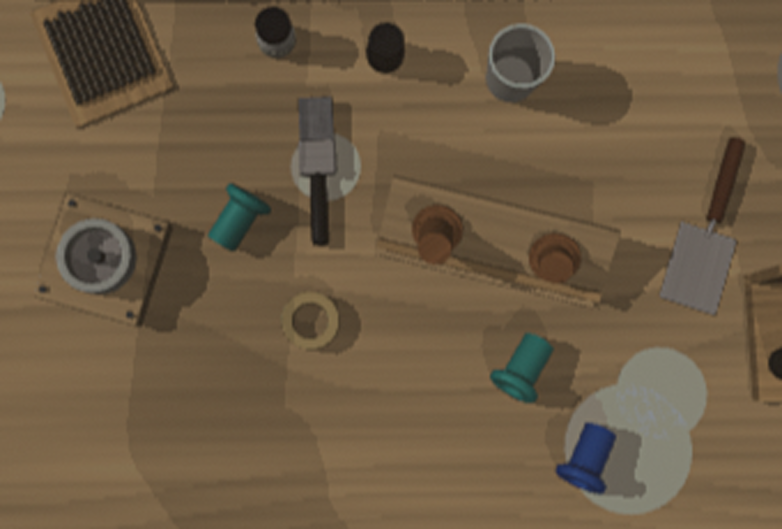

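View pics/scenez.png

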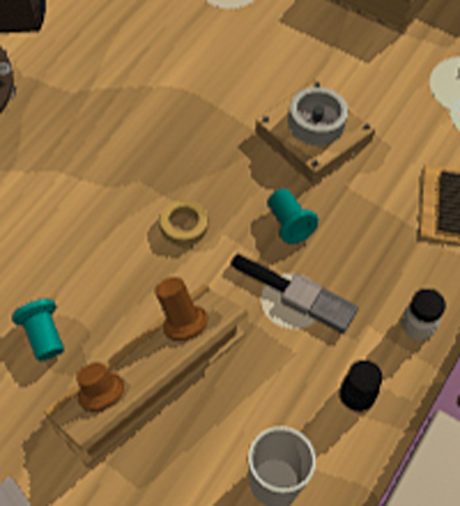

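Run:
```python
from h import *
from scipy.optimize import least_squares
for n in ['top','scene']:
    z=np.load(n+'0.npz'); p=z['p']; P=np.load(n+'P.npy')
    hsv=cv2.cvtColor(p,cv2.COLOR_RGB2HSV)
    X=P.reshape(-1,3)
    reg=(abs(P[...,0]-.53)<.1)&(abs(P[...,1]+.2)<.17)
    # board plane: iterative with expected slope
    m=reg&(P[...,2]>.02)&(P[...,2]<.08)
    Q=P[m]; ok=np.ones(len(Q),bool)
    # ransac
    best=0;rng=np.random.default_rng(0)
    for _ in range(2000):
        a=Q[rng.choice(len(Q),3,False)]; nn=np.cross(a[1]-a[0],a[2]-a[0]); L=np.linalg.norm(nn)
        if L<1e-6: continue
        nn/=L; nn*=np.sign(nn[2])
        if abs(nn[2]-.866)>.06: continue
        i=abs((Q-a[0])@nn)<.002
        if i.sum()>best: best=i.sum(); bi=i
    q=Q[bi]; c=q.mean(0); nn=np.linalg.svd(q-c)[2][2]; nn*=np.sign(nn[2])
    print(n,'board n',nn,'tilt',np.degrees(np.arccos(nn[2])),'az',np.degrees(np.arctan2(nn[1],nn[0])),'c',c,best)
    # plinths
    for nm,yc in (('tall',-.14),('short',-.265)):
        b=reg&(abs(P[...,1]-yc)<.045)&((P-c)@nn>.006)&(hsv[...,0]<14)&(hsv[...,1]>110)
        B=P[b]; print(nm,b.sum(),B.mean(0), 'maxh',np.percentile((B-c)@nn,[50,90,97,99]))
        h=(B-c)@nn
        # top-face pts
        hm=np.percentile(h,97); 
        # cylinder fit with axis nn: project
        e1=np.cross([0,1,0],nn);e1/=np.linalg.norm(e1); e2=np.cross(nn,e1)
        H=64 if nm=='tall' else 36
        col=(h>.018)&(h<(H-4)/1000)
        xy=np.c_[(B-c)@e1,(B-c)@e2][col]
        r=least_squares(lambda s:np.hypot(*(xy-s).T)-.018,xy.mean(0)-[.0,0],loss='soft_l1',f_scale=.002)
        print('  foot centre on board', c+e1*r.x[0]+e2*r.x[1], 'rms',np.sqrt(np.mean(r.fun**2)),col.sum())
        t=B[h>(H-3.5)/1000]; print('  top face',len(t),t.mean(0),h.max())
```

```text
top board n [-0.46993542  0.12418807  0.87392106] tilt 29.082460292272504 az 165.19706212543502 c [ 0.53408564 -0.21030141  0.05085474] 1431
tall 332 [ 0.52940824 -0.1386886   0.08187424] maxh [0.04052639 0.06529265 0.06649145 0.06752511]
  foot centre on board [ 0.5396206  -0.14352826  0.0443423 ] rms 0.002209527209456832 53
  top face 135 [ 0.51148914 -0.13537874  0.10145849] 0.06826812367104264
short 328 [ 0.50350636 -0.26440452  0.06893536] maxh [0.02285431 0.03720073 0.0384834  0.03910176]
  foot centre on board [ 0.50721764 -0.26947592  0.04481591] rms 0.001180336950551537 29
  top face 141 [ 0.49260168 -0.26458033  0.07733633] 0.04029211703780541
scene board n [-0.47885063  0.12502961  0.86894745] tilt 29.663443970253894 az 165.36657341238845 c [ 0.53314457 -0.21586847  0.05237726] 1101
tall 111 [ 0.53092206 -0.146978    0.08101462] maxh [0.03018679 0.06319354 0.06539033 0.06609132]
  foot centre on board [ 0.53921347 -0.14299221  0.04523575] rms 0.0013602162369185096 59
  top face 18 [ 0.51169705 -0.13701977  0.10260435] 0.06619426515615721
short 76 [ 0.50455428 -0.27554186  0.06918288] maxh [0.01707846 0.03614304 0.03699144 0.0373705 ]
  foot centre on board [ 0.50722837 -0.26912054  0.04575787] rms 0.0011340957262574185 19
  top face 17 [ 0.4901014  -0.26573781  0.07734327] 0.03809315209221791
```

Run:
```python
from h import *
from scipy.optimize import least_squares
for n in ['top','scene']:
    P=np.load(n+'P.npy'); p=np.load(n+'0.npz')['p']
    m=(abs(P[...,2]-.062)<.0045)&(np.hypot(P[...,0]-.51,P[...,1]-.225)<.06)
    Q=P[m]; 
    r=least_squares(lambda s:np.hypot(Q[:,0]-s[0],Q[:,1]-s[1])-.0353,[.515,.225],loss='soft_l1',f_scale=.003)
    print(n,len(Q),Q[:,2].mean(),r.x,np.std(r.fun), 'bbox mid',(Q.min(0)+Q.max(0))/2)
    # image-based: ring mask grey -> rays onto z=.062
    v,u=np.nonzero(m); h=cv2.convexHull(np.c_[u,v].astype(np.float32)); e=cv2.fitEllipse(h); print(e, onz(cal(n),e[0][0],e[0][1],.062))
    b=(abs(P[...,2]-.03)<.003)&(np.hypot(P[...,0]-.51,P[...,1]-.225)<.1)
    rr=cv2.minAreaRect(P[b][:,:2].astype(np.float32)); print('block',rr)
    pin=(P[...,2]>.05)&(np.hypot(P[...,0]-r.x[0],P[...,1]-r.x[1])<.015); print('pin',pin.sum(),P[pin].mean(0))
```

```text
top 372 0.06156213418724099 [0.51131303 0.22550462] 0.00816476280475021 bbox mid [0.5120038  0.22550397 0.06199527]
((140.38246154785156, 211.13327026367188), (31.547836303710938, 32.60253143310547), 50.62358856201172) [0.51131489 0.22550274 0.062     ]
block ((0.5116586089134216, 0.22591614723205566), (0.11969947814941406, 0.1195860430598259), 73.28733825683594)
pin 38 [0.511506   0.22493218 0.05887918]
scene 217 0.061996821631421756 [0.51241615 0.22508733] 0.008801956804891549 bbox mid [0.51196599 0.22576707 0.06190927]
((308.0419616699219, 127.18341827392578), (20.493244171142578, 24.825029373168945), 98.74127197265625) [0.51290948 0.22425833 0.062     ]
block ((0.5118035674095154, 0.22599609196186066), (0.12242428213357925, 0.12078901380300522), 73.79241943359375)
pin 27 [0.51257544 0.22455831 0.0584766 ]
```

>>> {"method": "step_arm", "body": {"targets": [[[0,0,0],[0,0,8.585],1],[[0,0,0],[0,0,8.585],1],[[0,0,0],[0,0,8.585],1],[[0,0,0],[0,0,8.585],1],[[0,0,0],[-7.5,0,0],1],[[0,0,0],[-7.5,0,0],1],[[0,0,0],[-7.5,0,0],1],[[0,0,0],[-7.5,0,0],1]], "grip_force": 40}}

```text
t: 0.95
eef_pos: [0.2298, -0.6349, 0.2276]
ee_rot: [2.612, 0.002, 1.319]
force: [-1.4, 1.0, -1.4]
width: 0.0872
```

```bash
cat >> h.py <<'E'
def info(target=None,Rt=None):
    s=arm.get_state(); M=R.from_euler('xyz',s['ee_rot']).as_matrix()
    print('t',s['t'],'pos',s['eef_pos'].round(4),'rot',s['ee_rot'].round(4),'F',s['force'].round(2),'w',round(s['width'],4)); print('q',s['q'].round(3)); print('axes\n',M.round(4))
    if target is not None: print('tool shift',((np.array(target)-s['eef_pos'])@M).round(4))
    if Rt is not None: print('turn deg (tool)',R.from_matrix(M.T@Rt).as_rotvec(degrees=True).round(3))
    return s,M
n=np.array([.5*np.cos(np.radians(165.5)),.5*np.sin(np.radians(165.5)),np.sqrt(.75)])
FOOT=np.array([.5394,-.1433,.045])
x=np.array([np.cos(np.radians(75.5)),np.sin(np.radians(75.5)),0])
RG=np.c_[x,np.cross(-n,x),-n]
E
python3 - <<'E'
from h import *
info(FOOT+n*.129,RG)
E
```

```text
t 0.95 pos [ 0.2298 -0.6349  0.2276] rot [2.6125e+00 2.5000e-03 1.3186e+00] F [-1.44  1.04 -1.38] w 0.0872
q [-1.205  0.251 -0.052 -0.508 -1.002 -0.397]
axes
 [[ 0.2495  0.8363  0.4883]
 [ 0.9684 -0.2142 -0.128 ]
 [-0.0025  0.5048 -0.8633]]
tool shift [0.5535 0.0621 0.1169]
turn deg (tool) [0.316 0.096 0.114]
```

>>> {"method": "step_arm", "body": {"targets": [[[0.035,0.005,0],[0,0,0],1],[[0.04,0.005,0],[0,0,0],1],[[0.04,0.005,0],[0,0,0],1],[[0.04,0.005,0],[0,0,0],1],[[0.04,0.005,0],[0,0,0],1],[[0.04,0.005,0],[0,0,0],1],[[0.04,0.005,0],[0,0,0],1],[[0.04,0.005,0],[0,0,0],1]]}}

```text
t: 1.75
eef_pos: [0.3419, -0.3374, 0.247]
ee_rot: [2.617, -0.0, 1.317]
force: [1.6, 0.4, 0.2]
width: 0.0876
```

>>> {"method": "step_arm", "body": {"targets": [[[0.04,0.005,0],[0,0,0],1],[[0.04,0.005,0],[0,0,0],1],[[0.04,0.005,0.02],[0,0,0],1],[[0.04,0.005,0.02],[0,0,0],1],[[0.04,0.002,0.02],[0,0,0],1],[[0.03,0,0.02],[0,0,0],1],[[0,0,0],[0,0,0],1],[[0,0,0],[0,0,0],1]]}}

```text
t: 2.55
eef_pos: [0.4466, -0.1637, 0.2023]
ee_rot: [2.64, -0.004, 1.319]
force: [0.1, -1.1, -0.1]
width: 0.0873
```

Run:
```python
from h import *
s,M=info(FOOT+n*.129,RG)
p,d=viewer.grab_frame('wrist'); cv2.imwrite('pics/wrist1.png',p[:,:,::-1])
C=cal('wrist',(s['eef_pos'],s['ee_rot'])); np.savez('wrist1.npz',p=p,d=d,P=pts(C,d))
for P in (FOOT,FOOT+n*.064): print(proj(C,P))
```

```text
t 2.55 pos [ 0.4466 -0.1637  0.2023] rot [ 2.64   -0.0043  1.3194] F [ 0.09 -1.05 -0.12] w 0.0873
q [ 0.181 -0.271 -1.016  0.519 -0.411 -2.44 ]
axes
 [[ 0.2488  0.8487  0.4667]
 [ 0.9685 -0.2202 -0.1159]
 [ 0.0043  0.4808 -0.8768]]
tool shift [ 0.0427 -0.0042  0.0499]
turn deg (tool) [-1.26  -0.263 -0.04 ]
[284.58839243 172.56830639]
[292.74231478 187.02727465]
```

View pics/wrist1.png

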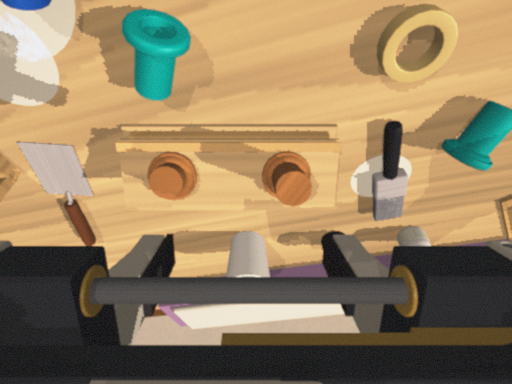

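```bash
cat > kin.py <<'E'
from h import *
from scipy.optimize import least_squares
r=lambda a,t:R.from_rotvec(np.array(a,float)*t).as_matrix()
X=[1,0,0];Y=[0,1,0];Z=[0,0,1]
def fk(p,q,s4=1,s6=1):
    r0,z0,ax,az,l,h,L=p
    A=r(Z,q[0]); B=A@r(Y,q[1]); C=B@r(Y,-q[2]); D=C@r(X,s4*q[3])@r(Y,-q[4]); E=D@r(X,s6*q[5])
    pos=A@[r0,0,z0]+B@[ax,0,az]+C@[l,0,h]+D@[L,0,0]
    # tool: z=E x ; tool x ?
    return pos,E
E
python3 - <<'E'
from kin import *
D=[([-9.35903841e-01,  3.59398961e-01,  1.10688319e-02, -3.78433593e-04,-1.22406439e+00, -2.88132333e-01],[ 0.22924644, -0.6343713 ,  0.2256141 ],[-3.14147955, -0.00163340571,  1.91742750]),
([-1.205,0.251,-0.052,-0.508,-1.002,-0.397],[ 0.2298,-0.6349,0.2276],[2.6125,.0025,1.3186]),
([ 0.181,-0.271,-1.016,0.519,-0.411,-2.44],[ 0.4466,-0.1637,0.2023],[2.64,-.0043,1.3194])]
for s4 in(1,-1):
  for s6 in (1,-1):
    for q,p,e in D:
        M=R.from_euler('xyz',e).as_matrix(); E=fk(np.zeros(7),q,s4,s6)[1]
        print(s4,s6,(E.T@M).round(2).tolist())
  f=lambda p:np.concatenate([fk(p,q,s4)[0]-x for q,x,_ in D]+[.02*(p-[0,.3,0,.4,.4,0,.2])])
  o=least_squares(f,[0,.3,0,.4,.4,0,.2]); print(s4,o.x.round(4),(o.fun[:9]*1000).round(1))
E
```

```text
1 1 [[-0.0, -0.0, 1.0], [0.55, 0.84, 0.0], [-0.84, 0.55, 0.0]]
1 1 [[-0.48, -0.58, 0.66], [0.82, -0.01, 0.58], [-0.33, 0.82, 0.47]]
1 1 [[0.36, -0.15, 0.92], [-0.67, -0.73, 0.15], [0.65, -0.67, -0.36]]
1 -1 [[-0.0, -0.0, 1.0], [0.0, 1.0, 0.0], [-1.0, 0.0, -0.0]]
1 -1 [[-0.48, -0.58, 0.66], [0.34, 0.58, 0.74], [-0.81, 0.58, -0.08]]
1 -1 [[0.36, -0.15, 0.92], [-0.75, 0.54, 0.38], [-0.55, -0.83, 0.09]]
1 [ 0.1322  1.1354  0.1927 -0.2779  0.6793 -0.5829 -0.1963] [159.1 107.3  -1.5  83.7  41.3   1.2 -35.9 199.3  -0. ]
-1 1 [[0.0, -0.0, 1.0], [0.54, 0.84, 0.0], [-0.84, 0.54, 0.0]]
-1 1 [[-0.0, -0.0, 1.0], [0.71, 0.7, 0.0], [-0.7, 0.71, -0.0]]
-1 1 [[0.0, 0.0, 1.0], [-0.99, 0.17, 0.0], [-0.17, -0.99, 0.0]]
-1 -1 [[0.0, -0.0, 1.0], [0.0, 1.0, 0.0], [-1.0, 0.0, 0.0]]
-1 -1 [[-0.0, -0.0, 1.0], [0.0, 1.0, 0.0], [-1.0, 0.0, -0.0]]
-1 -1 [[0.0, 0.0, 1.0], [-0.0, 1.0, -0.0], [-1.0, -0.0, 0.0]]
-1 [ 0.805   0.2985 -0.187   0.3564 -0.0076 -0.2981  0.2011] [154.  114.2  -6.3  88.7  33.7   6.8 -36.2 198.3  -0.6]
```

```bash
cat > kin.py <<'E'
from h import *
from scipy.optimize import least_squares
r=lambda a,t:R.from_rotvec(np.array(a,float)*t).as_matrix()
X=[1,0,0];Y=[0,1,0];Z=[0,0,1]
T0=np.array([[0,0,1],[0,1,0],[-1,0,0.]])
def fk(p,q):
    r0,z0,ax,az,l,h,L,y=p
    A=r(Z,q[0]); B=A@r(Y,q[1]); C=B@r(Y,-q[2]); D=C@r(X,-q[3])@r(Y,-q[4]); E=D@r(X,-q[5])
    pos=A@[r0,y,z0]+B@[ax,0,az]+C@[l,0,h]+D@[L,0,0]
    return pos,E@T0
E
python3 - <<'E'
from kin import *
D=[([-9.35903841e-01,  3.59398961e-01,  1.10688319e-02, -3.78433593e-04,-1.22406439e+00, -2.88132333e-01],[ 0.22924644, -0.6343713 ,  0.2256141 ]),
([-1.205,0.251,-0.052,-0.508,-1.002,-0.397],[ 0.2298,-0.6349,0.2276]),
([ 0.181,-0.271,-1.016,0.519,-0.411,-2.44],[ 0.4466,-0.1637,0.2023])]
i=[0,.3,0,.4,.4,0,.2,-.19]
f=lambda p:np.concatenate([fk(p,q)[0]-x for q,x in D]+[.01*(p-i)])
o=least_squares(f,i); print(o.x.round(4),(o.fun[:9]*1000).round(1))
np.save('kp.npy',o.x)
E
```

```text
[ 1.2959 -0.151  -0.44    0.6738 -0.4365 -0.1896  0.3821 -0.1755] [12.3 10.7 -2.5 -5.5 -3.5  2.7  1.7 -9.7 -0.2]
```

>>> {"method": "step_arm", "body": {"targets": [[[0.005,0.008,0.005],[0,0,0],1],[[0.005,0.008,0.005],[0,0,0],1],[[0.005,0.008,0.005],[0,0,0],1],[[0.005,0.008,0.005],[0,0,0],1],[[0.005,0.008,0.005],[0,0,0],1],[[0.005,0.008,0.005],[0,0,0],1],[[0.005,0.008,0.005],[0,0,0],1],[[0,0,0],[0,0,0],1]]}}

```text
t: 3.4
eef_pos: [0.5208, -0.1463, 0.1993]
ee_rot: [2.639, -0.005, 1.319]
force: [-0.7, -0.2, -1.1]
width: 0.0874
```

Run:
```python
from h import *
s,M=info(FOOT+n*.129,RG)
```

```text
t 3.4 pos [ 0.5208 -0.1463  0.1993] rot [ 2.6389 -0.0046  1.3186] F [-0.65 -0.19 -1.06] w 0.0874
q [ 0.163 -0.122 -0.946  0.615 -0.337 -2.529]
axes
 [[ 0.2495  0.848   0.4676]
 [ 0.9684 -0.2208 -0.1163]
 [ 0.0046  0.4818 -0.8763]]
tool shift [ 0.0074 -0.0619  0.0146]
turn deg (tool) [-1.197 -0.257 -0.085]
```

>>> {"method": "step_arm", "body": {"targets": [[[0.001,-0.0033,0.0068],[-0.3,-0.06,0],1],[[0.001,-0.0033,0.0068],[-0.3,-0.06,0],1],[[0.001,-0.0033,0.0068],[-0.3,-0.06,0],1],[[0.001,-0.0033,0.0068],[-0.3,-0.06,0],1],[[0.001,-0.0033,0.0068],[0,0,0],1],[[0.001,-0.0033,0.0068],[0,0,0],1],[[0.001,-0.0033,0.0068],[0,0,0],1],[[0,-0.0033,0.0068],[0,0,0],1]]}}

```text
t: 4.2
eef_pos: [0.5326, -0.1469, 0.1602]
ee_rot: [2.655, -0.013, 1.323]
force: [-0.4, 0.4, -0.2]
width: 0.0878
```

Run:
```python
from kin import *
s,M=info(FOOT+n*.029,RG)
D=[([-9.35903841e-01,  3.59398961e-01,  1.10688319e-02, -3.78433593e-04,-1.22406439e+00, -2.88132333e-01],[ 0.22924644, -0.6343713 ,  0.2256141 ]),
([-1.205,0.251,-0.052,-0.508,-1.002,-0.397],[ 0.2298,-0.6349,0.2276]),
([ 0.181,-0.271,-1.016,0.519,-0.411,-2.44],[ 0.4466,-0.1637,0.2023]),([ 0.163,-0.122,-0.946,0.615,-0.337,-2.529],[ 0.5208,-0.1463,0.1993]),(s['q'],s['eef_pos'])]
def fk(p,q):
    r0,z0,ax,az,l,h,L,y,yD,hD=p
    A=r(Z,q[0]); B=A@r(Y,q[1]); C=B@r(Y,-q[2]); D=C@r(X,-q[3])@r(Y,-q[4]); 
    return A@[r0,y,z0]+B@[ax,0,az]+C@[l,0,h]+D@[L,yD,hD]
i=[0,.3,0,.4,.4,0,.2,-.19,0,0]
f=lambda p:np.concatenate([fk(p,q)-x for q,x in D]+[.003*(p-i)])
o=least_squares(f,i); print(o.x.round(4),(o.fun[:15]*1000).round(1))
```

```text
t 4.2 pos [ 0.5326 -0.1469  0.1602] rot [ 2.655  -0.0132  1.323 ] F [-0.36  0.43 -0.17] w 0.0878
q [ 0.063 -0.039 -1.016  0.824 -0.181 -2.669]
axes
 [[ 0.2452  0.8554  0.4562]
 [ 0.9694 -0.2228 -0.1034]
 [ 0.0132  0.4676 -0.8839]]
tool shift [ 0.004  -0.0499  0.0756]
turn deg (tool) [-2.122 -0.808 -0.1  ]
[ 1.600e-03  1.977e-01 -1.100e-03  6.021e-01  4.630e-01 -0.000e+00
  3.780e-01  2.000e-04 -1.919e-01 -2.000e-04] [-0.   0.1  0.  -0.  -0.1 -0.  -0.  -0.1 -0.1  0.   0.1  0.1 -0.  -0.
 -0.1]
```

```bash
cat > kin.py <<'E'
from h import *
from scipy.optimize import least_squares
KP=[.0016,.1977,-.0011,.6021,.4630,0,.3780,.0002,-.1919,-.0002]
r=lambda a,t:R.from_rotvec(np.array(a,float)*t).as_matrix()
X=[1,0,0];Y=[0,1,0];Z=[0,0,1]
T0=np.array([[0,0,1],[0,1,0],[-1,0,0.]])
LO=np.array([-3.07,-1.43,-1.02,-3.03,-3.05,-3.03]);HI=np.array([3.07,2.12,1.25,1.67,0,3.03])
def fk(q):
    r0,z0,ax,az,l,h,L,y,yD,hD=KP
    A=r(Z,q[0]); B=A@r(Y,q[1]); C=B@r(Y,-q[2]); D=C@r(X,-q[3])@r(Y,-q[4]); E=D@r(X,-q[5])
    return A@[r0,y,z0]+B@[ax,0,az]+C@[l,0,h]+D@[L,yD,hD],E@T0
def ik(pos,Rm,seeds):
    out=[]
    for s in seeds:
        f=lambda q:np.r_[fk(q)[0]-pos,.3*R.from_matrix(fk(q)[1].T@Rm).as_rotvec()]
        o=least_squares(f,np.clip(s,LO+.01,HI-.01),bounds=(LO,HI),max_nfev=60)
        if np.linalg.norm(o.fun)<1e-4 and not any(np.abs(o.x-a).max()<.02 for a in out): out.append(o.x)
    return out
def rotg(yawdeg,tilt):  # tool down with jaw x at yaw, tilted about jaw x by tilt deg (negative: z toward +tool y)
    return R.from_euler('xyz',[np.pi,0,np.radians(yawdeg)]).as_matrix()@r(X,np.radians(tilt))
rng=np.random.default_rng(1)
SE=[rng.uniform(LO,HI) for _ in range(14)]+[[-.3,.3,0,0,-1.2,-1.8],[0,0,-.9,.6,-.4,-2.5]]
E
python3 - <<'E'
from kin import *
G=FOOT+.048*n
for yaw in (75.5,-104.5):
    for a in (0,10,15,20,25,30):
        t=-a if yaw>0 else a
        Rm=rotg(yaw,t); 
        for q in ik(G+.019*Rm[:,2],Rm,SE): print(yaw,t,q.round(2),'marg',np.minimum(q-LO,HI-q).min().round(2))
E
```

```text
75.5 0 [ 0.11  0.29 -0.5   0.   -0.78 -1.93] marg 0.52
75.5 -10 [ 0.15  0.21 -0.7   0.14 -0.51 -2.09] marg 0.32
75.5 -15 [ 0.16  0.17 -0.83  0.32 -0.34 -2.27] marg 0.19
-104.5 0 [ 0.11  0.29 -0.5  -0.   -0.78  1.21] marg 0.52
-104.5 10 [ 0.15  0.21 -0.7   0.14 -0.51  1.05] marg 0.32
-104.5 15 [ 0.16  0.17 -0.83  0.32 -0.34  0.87] marg 0.19
```

Run:
```python
from kin import *
J=np.array([.5117,.2255,0])
for a in (18,20):
  for yaw in (75.5,95,115,-84.5,-65):
    t=a if yaw>0 else -a
    for h in (.040,.14):
        Rm=rotg(yaw,t); 
        for q in ik(J+[0,0,h+.048]+.019*Rm[:,2],Rm,SE[-2:]+SE[:5]): print(yaw,t,h,q.round(2),'marg',np.minimum(q-LO,HI-q).min().round(2))
G=FOOT+.048*n
for a in (0,-10,-12):
  Rm=rotg(75.5,a)
  for b in (.0,.03,.07): print(a,b,[q.round(2) for q in ik(G+[0,0,b]+.019*Rm[:,2],Rm,SE[-2:])])
  info(G+[0,0,.06]+.019*Rm[:,2],Rm)
```

```text
75.5 18 0.04 [ 0.6   0.47 -0.15 -0.25 -1.18 -2.3 ] marg 0.73
75.5 18 0.14 [ 0.6   0.37 -0.05 -0.24 -1.37 -2.35] marg 0.68
95 18 0.04 [ 0.65  0.49 -0.14 -0.18 -1.21 -2.05] marg 0.88
95 18 0.14 [ 0.65  0.39 -0.04 -0.17 -1.41 -2.08] marg 0.95
115 18 0.04 [ 0.71  0.5  -0.17 -0.09 -1.21 -1.8 ] marg 0.85
115 18 0.14 [ 0.71  0.4  -0.06 -0.08 -1.41 -1.82] marg 0.96
-84.5 -18 0.04 [ 0.65  0.49 -0.14 -0.17 -1.21  1.1 ] marg 0.88
-84.5 -18 0.14 [ 0.65  0.39 -0.04 -0.17 -1.41  1.07] marg 0.98
-65 -18 0.04 [ 0.71  0.5  -0.17 -0.09 -1.21  1.34] marg 0.85
-65 -18 0.14 [ 0.71  0.4  -0.06 -0.08 -1.41  1.33] marg 0.96
75.5 20 0.04 [ 0.58  0.49 -0.12 -0.27 -1.22 -2.28] marg 0.75
75.5 20 0.14 [ 0.58  0.39 -0.02 -0.26 -1.41 -2.33] marg 0.7
95 20 0.04 [ 0.64  0.51 -0.11 -0.19 -1.26 -2.04] marg 0.91
95 20 0.14 [ 0.64  0.41 -0.01 -0.18 -1.45 -2.07] marg 0.96
115 20 0.04 [ 0.7   0.52 -0.14 -0.09 -1.26 -1.79] marg 0.88
115 20 0.14 [ 0.7   0.42 -0.04 -0.09 -1.45 -1.81] marg 0.98
-84.5 -20 0.04 [ 0.64  0.51 -0.11 -0.19 -1.26  1.11] marg 0.91
-84.5 -20 0.14 [ 0.64  0.42 -0.01 -0.18 -1.45  1.08] marg 1.01
-65 -20
[... 875 characters left out ...]
8
q [ 0.063 -0.039 -1.016  0.824 -0.181 -2.669]
axes
 [[ 0.2452  0.8554  0.4562]
 [ 0.9694 -0.2228 -0.1034]
 [ 0.0132  0.4676 -0.8839]]
tool shift [ 0.0048 -0.0284  0.0216]
turn deg (tool) [17.878 -0.816  0.042]
-12 0.0 [array([ 0.16,  0.19, -0.75,  0.19, -0.45, -2.15])]
-12 0.03 [array([ 0.16,  0.15, -0.7 ,  0.16, -0.54, -2.12])]
-12 0.07 [array([ 0.16,  0.09, -0.64,  0.14, -0.65, -2.09])]
t 4.2 pos [ 0.5326 -0.1469  0.1602] rot [ 2.655  -0.0132  1.323 ] F [-0.36  0.43 -0.17] w 0.0878
q [ 0.063 -0.039 -1.016  0.824 -0.181 -2.669]
axes
 [[ 0.2452  0.8554  0.4562]
 [ 0.9694 -0.2228 -0.1034]
 [ 0.0132  0.4676 -0.8839]]
tool shift [ 0.0048 -0.0277  0.0218]
turn deg (tool) [15.878 -0.816  0.028]
```

>>> {"method": "step_arm", "body": {"targets": [[[0,0,0],[4.5,-0.2,0],1],[[0,0,0],[4.5,-0.2,0],1],[[0,0,0],[4.5,-0.2,0],1],[[0,0,0],[4.4,-0.2,0],1],[[0,0,0],[0,0,0],1],[[0,0,0],[0,0,0],1],[[0,0,0],[0,0,0],1],[[0,0,0],[0,0,0],1]]}}

```text
t: 5.0
eef_pos: [0.5356, -0.1594, 0.1649]
ee_rot: [2.907, 0.013, 1.307]
force: [-0.8, -1.0, 0.1]
width: 0.0871
```

Run:
```python
from kin import *
G=FOOT+.048*n; Rm=rotg(75.5,-10)
s,M=info(G+[0,0,.06]+.019*Rm[:,2],Rm)
p,d=viewer.grab_frame('wrist'); cv2.imwrite('pics/wrist2.png',p[:,:,::-1])
C=cal('wrist',(s['eef_pos'],s['ee_rot'])); P=pts(C,d); np.savez('wrist2.npz',p=p,d=d,P=P)
print(proj(C,FOOT),proj(C,FOOT+.064*n))
```

```text
t 5.0 pos [ 0.5356 -0.1594  0.1649] rot [2.9071 0.0134 1.3068] F [-0.76 -1.03  0.09] w 0.0871
q [ 0.13   0.083 -0.591  0.16  -0.69  -2.076]
axes
 [[ 0.2609  0.9397  0.2209]
 [ 0.9653 -0.2508 -0.0732]
 [-0.0134  0.2323 -0.9725]]
tool shift [ 0.0168 -0.0292  0.0309]
turn deg (tool) [ 3.431  0.88  -0.457]
[267.72060475 160.09875949] [272.02655435 151.77424237]
```

View pics/wrist2.png

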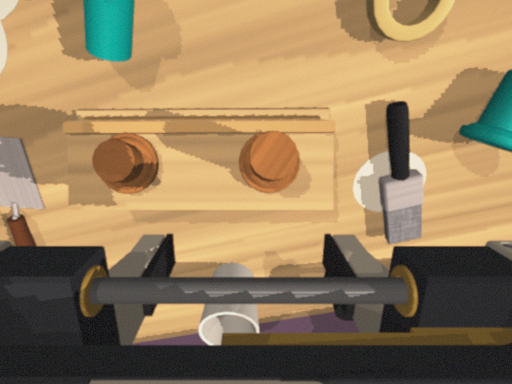

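>>> {"method": "step_arm", "body": {"targets": [[[0.0042,-0.0073,0.0077],[0.85,0.2,-0.1],1],[[0.0042,-0.0073,0.0077],[0.85,0.2,-0.1],1],[[0.0042,-0.0073,0.0077],[0.85,0.2,-0.1],1],[[0.0042,-0.0073,0.0077],[0.85,0.2,-0.1],1],[[0,0,0],[0,0,0],1],[[0,-0.0026,0.0148],[0,0,0],1],[[0,-0.0026,0.0148],[0,0,0],1],[[0,0,0],[0,0,0],1]]}}

```text
t: 5.85
eef_pos: [0.5185, -0.1376, 0.0972]
ee_rot: [2.969, 0.002, 1.316]
force: [-0.2, 0.6, 0.3]
width: 0.0878
```

Run:
```python
from kin import *
G=FOOT+.048*n; Rm=rotg(75.5,-10)
s,M=info(G+.019*Rm[:,2],Rm)
```

```text
t 5.85 pos [ 0.5185 -0.1376  0.0972] rot [2.9695e+00 1.7000e-03 1.3164e+00] F [-0.23  0.62  0.29] w 0.0878
q [ 0.156  0.164 -0.657  0.125 -0.597 -2.079]
axes
 [[ 0.2517  0.9536  0.1653]
 [ 0.9678 -0.2477 -0.0448]
 [-0.0017  0.1713 -0.9852]]
tool shift [-0.0002 -0.0041  0.0291]
turn deg (tool) [-0.138  0.112 -0.058]
```

Descend, close, then check.

>>> {"method": "step_arm", "body": {"targets": [[[0,-0.001,0.0073],[0,0,0],1],[[0,-0.001,0.0073],[0,0,0],1],[[0,-0.001,0.0073],[0,0,0],1],[[0,-0.001,0.0072],[0,0,0],1],[[0,0,0],[0,0,0],1],[[0,0,0],[0,0,0],0.2],[[0,0,0],[0,0,0],-0.1],[[0,0,0],[0,0,0],-0.3]]}}

```text
t: 6.65
eef_pos: [0.5211, -0.1378, 0.07]
ee_rot: [2.966, 0.0, 1.317]
force: [0.0, -0.3, -0.3]
width: 0.0692
```

Run:
```python
from kin import *
G=FOOT+.048*n; Rm=rotg(75.5,-10)
s,M=info(G+.019*Rm[:,2],Rm)
```

```text
t 6.65 pos [ 0.5211 -0.1378  0.07  ] rot [2.9657e+00 4.0000e-04 1.3167e+00] F [ 0.03 -0.33 -0.35] w 0.0692
q [ 0.154  0.206 -0.692  0.142 -0.516 -2.097]
axes
 [[ 2.514e-01  9.530e-01  1.692e-01]
 [ 9.679e-01 -2.475e-01 -4.440e-02]
 [-4.000e-04  1.750e-01 -9.846e-01]]
tool shift [-0.0007 -0.002   0.0018]
turn deg (tool) [ 0.077  0.035 -0.056]
```

>>> {"method": "step_arm", "body": {"targets": [[[-0.0007,-0.002,0.0018],[0,0,0],-0.3],[[0,0,0],[0,0,0],-0.5],[[0,0,0],[0,0,0],-1],[[0,0,0],[0,0,0],-1],[[0,0,0],[0,0,0],-1],[[0,0,0],[0,0,0],-1],[[0,0,0],[0,0,0],-1],[[0,0,0],[0,0,0],-1]], "grip_force": 45}}

```text
t: 7.45
eef_pos: [0.5191, -0.1381, 0.0675]
ee_rot: [2.966, 0.001, 1.317]
force: [-0.6, -0.3, 0.5]
width: 0.0357
```

Run:
```python
from kin import *
G=FOOT+.048*n; Rm=rotg(75.5,-10)
s,M=info(G+.019*Rm[:,2],Rm)
```

```text
t 7.45 pos [ 0.5191 -0.1381  0.0675] rot [2.9663e+00 6.0000e-04 1.3166e+00] F [-0.59 -0.27  0.46] w 0.0357
q [ 0.154  0.207 -0.699  0.144 -0.509 -2.099]
axes
 [[ 2.514e-01  9.531e-01  1.687e-01]
 [ 9.679e-01 -2.475e-01 -4.450e-02]
 [-6.000e-04  1.744e-01 -9.847e-01]]
tool shift [ 0.      0.0003 -0.0003]
turn deg (tool) [ 0.045  0.047 -0.054]
```

>>> {"method": "step_arm", "body": {"targets": [[[0,-0.0017,-0.0047],[0,0,0],-1],[[0,-0.0034,-0.0094],[0,0,0],-1],[[0,-0.0034,-0.0094],[0,0,0],-1],[[0,0.0035,-0.02],[0,0,0],-1],[[0,0.0035,-0.02],[0,0,0],-1],[[0,0.0035,-0.02],[0,0,0],-1],[[0,0,0],[0,0,0],-1],[[0,0,0],[0,0,0],-1]]}}

```text
t: 8.25
eef_pos: [0.5068, -0.1347, 0.151]
ee_rot: [2.965, -0.0, 1.317]
force: [0.0, -0.4, -1.3]
width: 0.0352
```

Run:
```python
from kin import *
J=np.array([.5117,.2255,0]); Rm=rotg(75.5,20)
s,M=info(J+[0,0,.14+.048]+.019*Rm[:,2],Rm)
p,d=viewer.grab_frame('wrist'); cv2.imwrite('pics/wrist3.png',p[:,:,::-1])
p,d=viewer.grab_frame('scene'); cv2.imwrite('pics/scene3.png',cv2.resize(p[100:300,140:360,::-1],None,fx=3,fy=3))
```

```text
t 8.25 pos [ 0.5068 -0.1347  0.151 ] rot [ 2.9648e+00 -3.0000e-04  1.3165e+00] F [ 0.03 -0.43 -1.34] w 0.0352
q [ 0.169  0.072 -0.609  0.108 -0.731 -2.068]
axes
 [[ 2.515e-01  9.527e-01  1.703e-01]
 [ 9.679e-01 -2.477e-01 -4.390e-02]
 [ 3.000e-04  1.759e-01 -9.844e-01]]
tool shift [ 0.3499 -0.0875 -0.035 ]
turn deg (tool) [ 3.0132e+01 -2.5000e-02 -6.6000e-02]
```

View pics/wrist3.png

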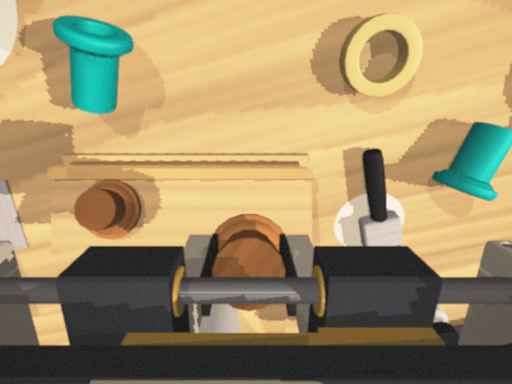

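View pics/scene3.png

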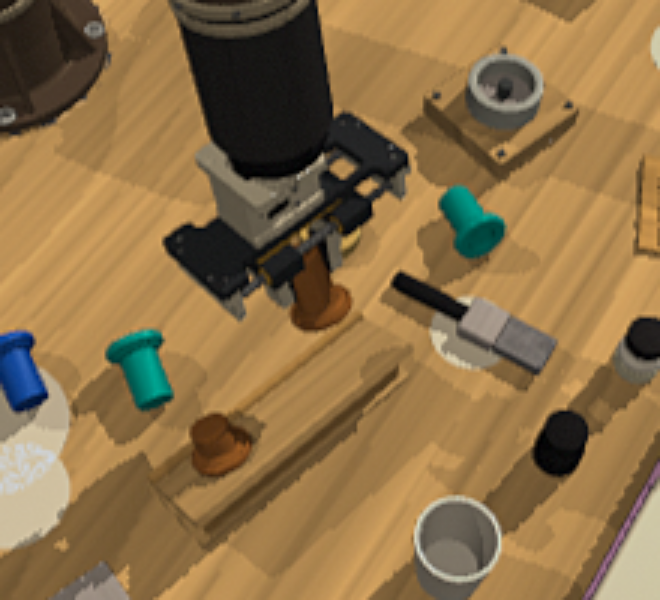

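>>> {"method": "step_arm", "body": {"targets": [[[0.01,0,-0.01],[5,0,0],-1],[[0.02,0,-0.01],[5,0,0],-1],[[0.02,0,-0.01],[5,0,0],-1],[[0.02,0,-0.01],[5,0,0],-1],[[0.02,0,-0.01],[5,0,0],-1],[[0.02,0,0],[5.1,0,0],-1],[[0.02,0,0],[0,0,0],-1],[[0.02,0,0],[0,0,0],-1]]}}

```text
t: 9.15
eef_pos: [0.5447, 0.0111, 0.1977]
ee_rot: [-2.79, 0.002, 1.316]
force: [-0.0, 0.4, -0.1]
width: 0.0354
```

Run:
```python
from kin import *
J=np.array([.5117,.2255,0]); Rm=rotg(75.5,20)
s,M=info(J+[0,0,.1+.048]+.019*Rm[:,2],Rm)
```

```text
t 9.15 pos [0.5447 0.0111 0.1977] rot [-2.7896e+00  2.1000e-03  1.3156e+00] F [-0.    0.42 -0.09] w 0.0354
q [ 2.540e-01  3.860e-01  1.000e-03 -1.680e-01 -1.498e+00 -2.042e+00]
axes
 [[ 0.2524  0.9081 -0.3341]
 [ 0.9676 -0.2377  0.0852]
 [-0.0021 -0.3448 -0.9387]]
tool shift [ 0.1993 -0.0637  0.0949]
turn deg (tool) [-0.171  0.07  -0.156]
```

>>> {"method": "step_arm", "body": {"targets": [[[0.025,-0.0095,0.007],[0,0,0],-1],[[0.025,-0.0097,0.0072],[0,0,0],-1],[[0.025,-0.0097,0.0072],[0,0,0],-1],[[0.025,-0.0097,0.0072],[0,0,0],-1],[[0.025,-0.0097,0.0072],[0,0,0],-1],[[0.025,-0.0097,0.0072],[0,0,0],-1],[[0.025,-0.0097,0.0072],[0,0,0],-1],[[0.024,-0.0097,0.0072],[0,0,0],-1]]}}

```text
t: 9.95
eef_pos: [0.5041, 0.2276, 0.1723]
ee_rot: [-2.793, 0.0, 1.317]
force: [0.7, 1.2, -0.4]
width: 0.0352
```

Run:
```python
from kin import *
J=np.array([.5117,.2255,0]); Rm=rotg(75.5,20)
s,M=info(J+[0,0,.1+.048]+.019*Rm[:,2],Rm)
D={}
for k in ('wrist','scene','top'):
    p,d=viewer.grab_frame(k); cv2.imwrite(f'pics/{k}4.png',p[:,:,::-1]); D[k+'p']=p;D[k+'d']=d
np.savez('f4.npz',**D,pos=s['eef_pos'],rot=s['ee_rot'])
p=D['scenep']; cv2.imwrite('pics/scene4.png',cv2.resize(p[40:200,210:400,::-1],None,fx=4,fy=4)[:600])
p=D['topp']; cv2.imwrite('pics/top4.png',cv2.resize(p[150:270,80:230,::-1],None,fx=4,fy=4))
```

```text
t 9.95 pos [0.5041 0.2276 0.1723] rot [-2.7929e+00  1.0000e-04  1.3171e+00] F [ 0.7   1.21 -0.39] w 0.0352
q [ 0.586  0.385 -0.022 -0.261 -1.408 -2.336]
axes
 [[ 2.510e-01  9.097e-01 -3.308e-01]
 [ 9.680e-01 -2.359e-01  8.570e-02]
 [-1.000e-04 -3.417e-01 -9.398e-01]]
tool shift [-0.0002  0.0157  0.0391]
turn deg (tool) [ 0.021 -0.009 -0.036]
```

View pics/wrist4.png

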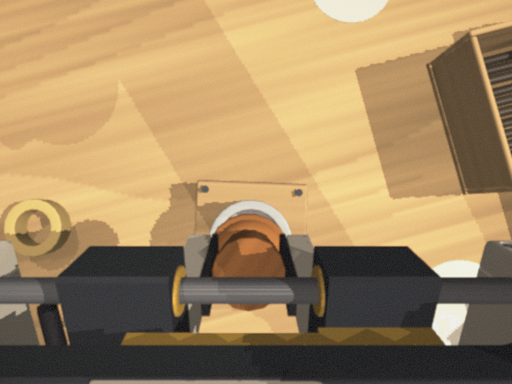

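View pics/scene4.png

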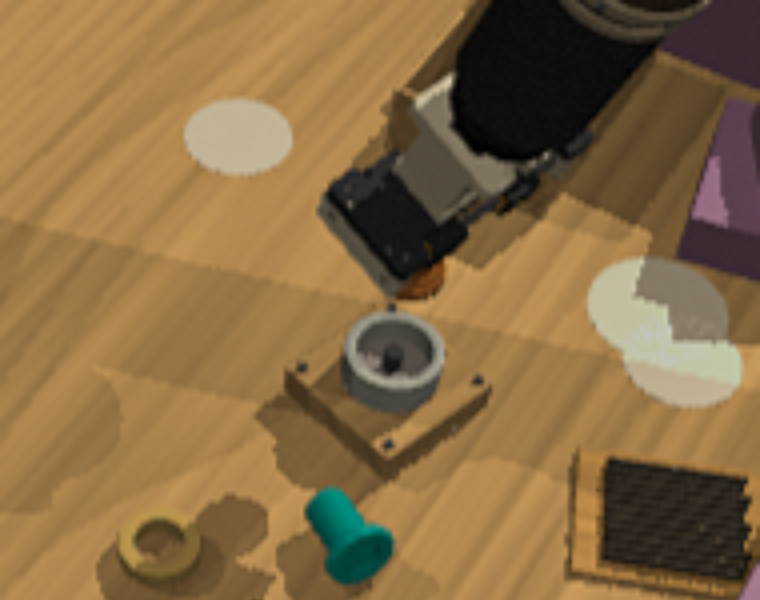

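View pics/top4.png

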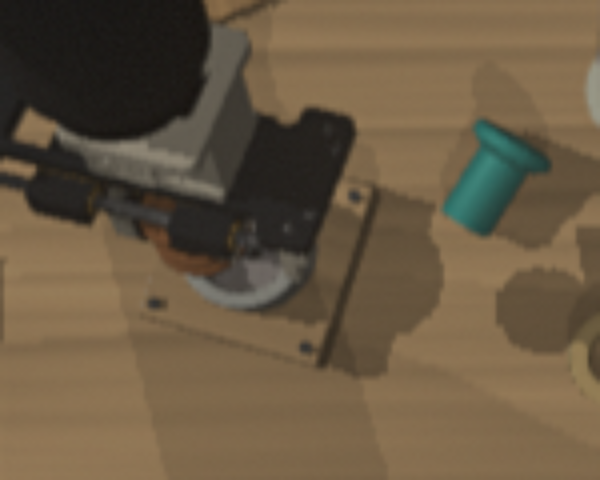

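```bash
cat > meas.py <<'E'
from kin import *
def meas(p,d,pos,rot,show=None):
    C=cal('wrist',(pos,rot)); P=pts(C,d); hsv=cv2.cvtColor(p,cv2.COLOR_RGB2HSV)
    M=R.from_euler('xyz',rot).as_matrix()
    G=pos-.019*M[:,2]
    br=(hsv[...,0]<14)&(hsv[...,1]>120)&(d>.03)&(np.linalg.norm(P-G,axis=2)<.08)
    Q=P[br]
    print('brown',br.sum(),'z range',np.percentile(Q[:,2]-G[2],[1,10,50,90,99]).round(4))
    # top face
    t=Q[Q[:,2]>G[2]+.010]
    for _ in range(4):
        c=t.mean(0); nn=np.linalg.svd(t-c)[2][2]; nn*=np.sign(nn[2]); t=Q[abs((Q-c)@nn)<.0015]
    c=t.mean(0); print('top face n',nn.round(4),'c',c.round(4),len(t),'expected',(G+[0,0,.016]).round(4))
    # foot: points at heights -33..-38 below G (foot upper edge z=10mm)
    zz=Q[:,2]-G[2]
    f=Q[(zz<-.033)]; rr=np.hypot(f[:,0]-G[0],f[:,1]-G[1]); print('foot pts',len(f),'r',np.percentile(rr,[50,90,97,100]).round(4),'z',np.percentile(f[:,2],[5,50,95]).round(4))
    o=f[rr>np.percentile(rr,60)]
    r_=least_squares(lambda s:np.hypot(o[:,0]-s[0],o[:,1]-s[1])-.027,G[:2],loss='soft_l1',f_scale=.002); print('foot centre fit',r_.x.round(4),'G',G.round(4))
    col=Q[(zz<.012)&(zz>-.025)]
    # ring
    g=(abs(P[...,2]-.062)<.003)&(hsv[...,1]<80)&(np.hypot(P[...,0]-.512,P[...,1]-.2255)<.05)
    k=P[g]
    if len(k)>20:
        rad=least_squares(lambda s:np.hypot(k[:,0]-s[0],k[:,1]-s[1])-.0355,[.512,.2255],loss='soft_l1',f_scale=.002); print('ring',len(k),rad.x.round(4),k[:,2].mean().round(4))
    return P,br
E
python3 - <<'E'
from meas import *
f=np.load('f4.npz'); meas(f['wristp'],f['wristd'],f['pos'],f['rot'])
E
```

```text
brown 3398 z range [-0.04   -0.0383  0.0145  0.0158  0.0165]
top face n [-0.0043  0.0011  1.    ] c [0.5073 0.227  0.2053] 2069 expected [0.5104 0.226  0.2062]
foot pts 1004 r [0.0205 0.0243 0.025  0.0258] z [0.1503 0.1536 0.1564]
foot centre fit [0.5145 0.225 ] G [0.5104 0.226  0.1902]
ring 910 [0.5142 0.2264] 0.0619
```

Run:
```python
from meas import *
f=np.load('f4.npz'); p,d=f['wristp'],f['wristd']; P,br=meas(p,d,f['pos'],f['rot'])
u=np.array([.968,-.25]); w=np.array([.25,.968])
hsv=cv2.cvtColor(p,cv2.COLOR_RGB2HSV)
foot=br&(P[...,2]<.165)
g=(abs(P[...,2]-.062)<.003)&(np.hypot(P[...,0]-.512,P[...,1]-.2255)<.05)
for nm,m,R0 in (('foot',foot,.028),('ring',g,.04)):
    Q=P[m]; a=Q[:,:2]@u; b=Q[:,:2]@w
    # outer edge: per b-bin min a
    bins=np.round(b/.002).astype(int); E=[]
    for k in np.unique(bins):
        i=np.where(bins==k)[0]
        if len(i)>3: j=i[a[i].argmin()]; E.append((a[j],b[j],Q[j,2]))
    E=np.array(E); E=E[(abs(E[:,1]-np.median(E[:,1]))<.02)]
    o=least_squares(lambda s:np.hypot(E[:,0]-s[0],E[:,1]-s[1])-R0,[E[:,0].mean()+R0,E[:,1].mean()],loss='soft_l1',f_scale=.001)
    print(nm,len(E),'centre a,b',o.x.round(4),'xy',(o.x[0]*u+o.x[1]*w).round(4),'rms',np.sqrt(np.mean(o.fun**2)).round(5),'z',E[:,2].mean().round(4),'bmin/max',E[:,1].min().round(4),E[:,1].max().round(4))
M=R.from_euler('xyz',f['rot']).as_matrix(); G=f['pos']-.019*M[:,2]; print('G',G[:2]@u,G[:2]@w,'J',np.array([.5117,.2255])@u,np.array([.5117,.2255])@w)
cv2.imwrite('pics/w4z.png',cv2.resize(p[170:320,170:330,::-1],None,fx=4,fy=4))
```

```text
brown 3398 z range [-0.04   -0.0383  0.0145  0.0158  0.0165]
top face n [-0.0043  0.0011  1.    ] c [0.5073 0.227  0.2053] 2069 expected [0.5104 0.226  0.2062]
foot pts 1004 r [0.0205 0.0243 0.025  0.0258] z [0.1503 0.1536 0.1564]
foot centre fit [0.5145 0.225 ] G [0.5104 0.226  0.1902]
ring 910 [0.5142 0.2264] 0.0619
foot 20 centre a,b [0.441  0.3466] xy [0.5136 0.2252] rms 0.00019 z 0.1507 bmin/max 0.3283 0.3655
ring 20 centre a,b [0.4417 0.3479] xy [0.5146 0.2263] rms 0.00024 z 0.0607 bmin/max 0.3287 0.3664
G 0.43755623885116485 0.3463766259488381 J 0.4389506 0.346209
```

View pics/w4z.png

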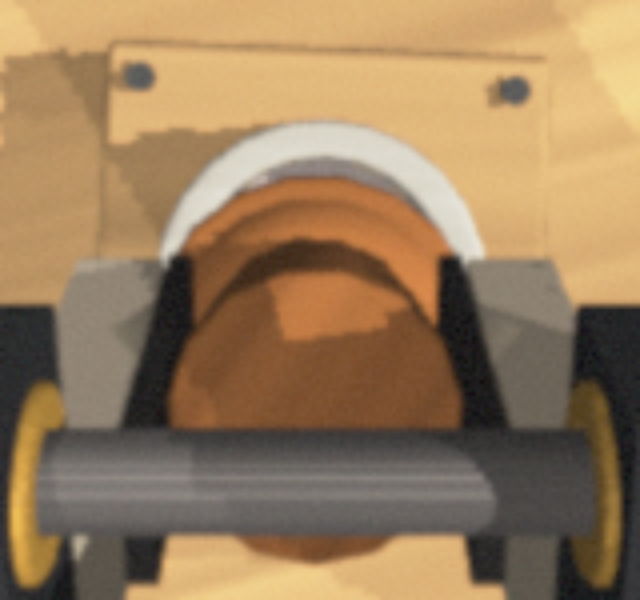

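>>> {"method": "step_arm", "body": {"targets": [[[0.0006,0.0031,0.0082],[0,0,0],-1],[[0,0.0031,0.0082],[0,0,0],-1],[[0,0.0031,0.0082],[0,0,0],-1],[[0,0.0031,0.0082],[0,0,0],-1],[[0,0.0031,0.0082],[0,0,0],-1],[[0,0.0031,0.0082],[0,0,0],-1],[[0,0.0031,0.0081],[0,0,0],-1],[[0,0.0031,0.0081],[0,0,0],-1]]}}

```text
t: 10.9
eef_pos: [0.5062, 0.2264, 0.1013]
ee_rot: [-2.791, 0.001, 1.317]
force: [-0.9, 0.2, 0.3]
width: 0.0348
```

```bash
cat >> meas.py <<'E'
def rel(p,d,pos,rot):
    P,br=meas(p,d,pos,rot); M=R.from_euler('xyz',rot).as_matrix(); G=pos-.019*M[:,2]
    u=np.array([.968,-.25]); w=np.array([.25,.968]); hsv=cv2.cvtColor(p,cv2.COLOR_RGB2HSV)
    foot=br&(P[...,2]<G[2]-.025)
    g=(abs(P[...,2]-.062)<.003)&(np.hypot(P[...,0]-.512,P[...,1]-.2255)<.05)&(hsv[...,1]<90)
    for nm,m,R0 in (('foot',foot,.028),('ring',g,.04)):
        Q=P[m]; a=Q[:,:2]@u; b=Q[:,:2]@w
        bins=np.round(b/.002).astype(int); E=[]
        for k in np.unique(bins):
            i=np.where(bins==k)[0]
            if len(i)>3: j=i[a[i].argmin()]; E.append((a[j],b[j],Q[j,2]))
        E=np.array(E); E=E[(abs(E[:,1]-np.median(E[:,1]))<.022)]
        o=least_squares(lambda s:np.hypot(E[:,0]-s[0],E[:,1]-s[1])-R0,[E[:,0].mean()+R0,E[:,1].mean()],loss='soft_l1',f_scale=.001)
        print(nm,len(E),'a,b',o.x.round(4),'rms',np.sqrt(np.mean(o.fun**2)).round(5),'z',E[:,2].mean().round(4))
    print('G',G[:2]@u,G[:2]@w,'J',np.array([.5117,.2255])@u,np.array([.5117,.2255])@w,'foot z nominal',G[2]-.048)
E
cat > look.py <<'E'
import sys
from meas import *
k=sys.argv[1]
s,M=info()
p,d=viewer.grab_frame('wrist'); np.savez(f'f{k}.npz',p=p,d=d,pos=s['eef_pos'],rot=s['ee_rot'])
cv2.imwrite(f'pics/w{k}.png',cv2.resize(p[150:320,150:350,::-1],None,fx=3.5,fy=3.5))
try: rel(p,d,s['eef_pos'],s['ee_rot'])
except Exception as e: print(e)
E
python3 look.py 5
```

```text
t 10.9 pos [0.5062 0.2264 0.1013] rot [-2.7914e+00  8.0000e-04  1.3165e+00] F [-0.89  0.22  0.34] w 0.0348
q [ 0.582  0.454 -0.089 -0.268 -1.279 -2.297]
axes
 [[ 2.516e-01  9.090e-01 -3.322e-01]
 [ 9.678e-01 -2.366e-01  8.560e-02]
 [-8.000e-04 -3.431e-01 -9.393e-01]]
brown 3391 z range [-0.04   -0.0384  0.0146  0.0158  0.0165]
top face n [-0.0033  0.003   1.    ] c [0.5096 0.2256 0.1343] 2069 expected [0.5125 0.2248 0.1352]
foot pts 998 r [0.0206 0.0245 0.0252 0.026 ] z [0.0793 0.0826 0.0855]
foot centre fit [0.5165 0.2237] G [0.5125 0.2248 0.1192]
ring 1567 [0.5144 0.2266] 0.0619
foot 22 a,b [0.4433 0.3458] rms 0.00024 z 0.0798
ring 22 a,b [0.4415 0.3478] rms 0.0002 z 0.0607
G 0.4399453041035138 0.3457148831313334 J 0.4389506 0.346209 foot z nominal 0.07117583988495516
```

View pics/w5.png

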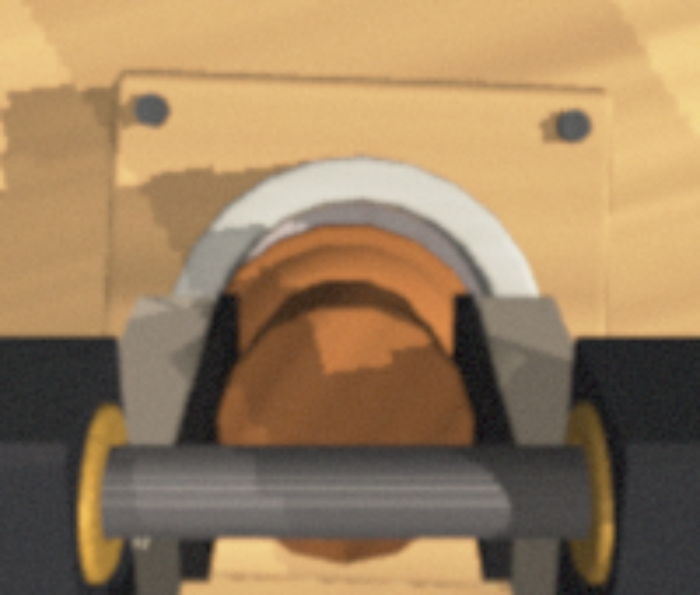

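>>> {"method": "step_arm", "body": {"targets": [[[0.0015,-0.0016,0.0006],[0,0,0],-1],[[0,0,0],[0,0,0],-1],[[0,0.0014,0.0038],[0,0,0],-1],[[0,0,0],[0,0,0],-1],[[0,0,0],[0,0,0],-1],[[0,0,0],[0,0,0],-1],[[0,0,0],[0,0,0],-1],[[0,0,0],[0,0,0],-1]]}}

```text
t: 11.75
eef_pos: [0.505, 0.2284, 0.0982]
ee_rot: [-2.792, 0.0, 1.317]
force: [0.0, -0.2, -0.7]
width: 0.0351
```

```bash
python3 look.py 6
```

```text
t 11.75 pos [0.505  0.2284 0.0982] rot [-2.7917e+00  5.0000e-04  1.3166e+00] F [ 0.01 -0.22 -0.67] w 0.0351
q [ 0.585  0.456 -0.093 -0.27  -1.272 -2.298]
axes
 [[ 2.515e-01  9.092e-01 -3.319e-01]
 [ 9.679e-01 -2.364e-01  8.580e-02]
 [-5.000e-04 -3.428e-01 -9.394e-01]]
brown 3400 z range [-0.0399 -0.0384  0.0146  0.0158  0.0166]
top face n [-1.2e-03  4.0e-04  1.0e+00] c [0.5082 0.2278 0.1311] 2045 expected [0.5113 0.2267 0.132 ]
foot pts 1015 r [0.0206 0.0245 0.0252 0.0261] z [0.0763 0.0795 0.0824]
foot centre fit [0.5153 0.2258] G [0.5113 0.2267 0.116 ]
ring 1537 [0.5144 0.2266] 0.062
foot 22 a,b [0.4417 0.3475] rms 0.00022 z 0.0766
ring 23 a,b [0.4415 0.3478] rms 0.00025 z 0.0605
G 0.438258573798239 0.347312124966022 J 0.4389506 0.346209 foot z nominal 0.06802320621798398
```

View pics/w6.png

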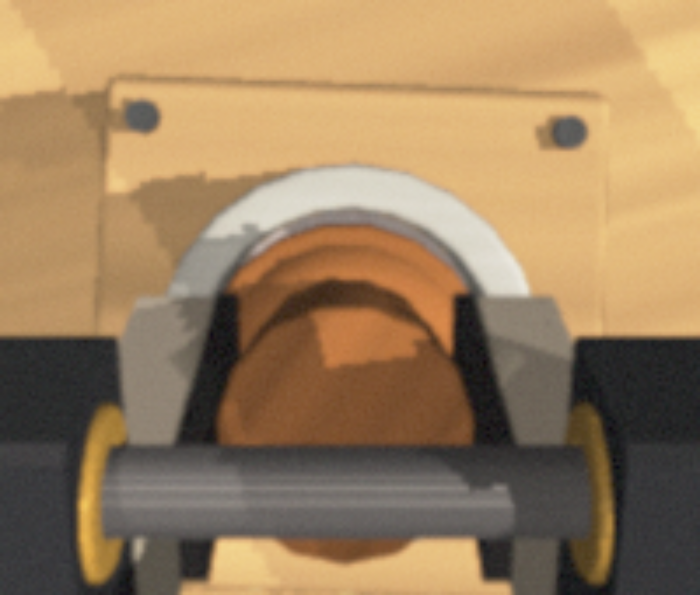

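>>> {"method": "step_arm", "body": {"targets": [[[0.0002,0.001,0.0028],[0,0,0],-1],[[0,0.001,0.0028],[0,0,0],-1],[[0,0.001,0.0028],[0,0,0],-1],[[0,0.001,0.0028],[0,0,0],-1],[[0,0,0],[0,0,0],-1],[[0,0,0],[0,0,0],-1],[[0,0,0],[0,0,0],-1],[[0,0,0],[0,0,0],-1]], "grip_force": 55}}

```text
t: 12.6
eef_pos: [0.505, 0.2286, 0.0863]
ee_rot: [-2.792, 0.001, 1.317]
force: [-0.4, -0.5, -0.7]
width: 0.0353
```

```bash
python3 look.py 7
```

```text
t 12.6 pos [0.505  0.2286 0.0863] rot [-2.7917e+00  5.0000e-04  1.3166e+00] F [-0.37 -0.49 -0.75] w 0.0353
q [ 0.585  0.469 -0.103 -0.272 -1.25  -2.292]
axes
 [[ 2.514e-01  9.092e-01 -3.319e-01]
 [ 9.679e-01 -2.364e-01  8.570e-02]
 [-5.000e-04 -3.428e-01 -9.394e-01]]
brown 3371 z range [-0.0399 -0.0383  0.0146  0.0158  0.0165]
top face n [-1.2e-03 -6.0e-04  1.0e+00] c [0.5081 0.228  0.1193] 2079 expected [0.5113 0.2269 0.1202]
foot pts 979 r [0.0206 0.0244 0.0251 0.026 ] z [0.0644 0.0675 0.0704]
foot centre fit [0.5153 0.226 ] G [0.5113 0.2269 0.1042]
ring 1958 [0.5149 0.2264] 0.0619
foot 23 a,b [0.4416 0.3476] rms 0.00025 z 0.0648
ring 23 a,b [0.4414 0.3478] rms 0.00019 z 0.0603
G 0.43817766962564014 0.3475016672452361 J 0.4389506 0.346209 foot z nominal 0.056163536239579065
```

View pics/w7.png

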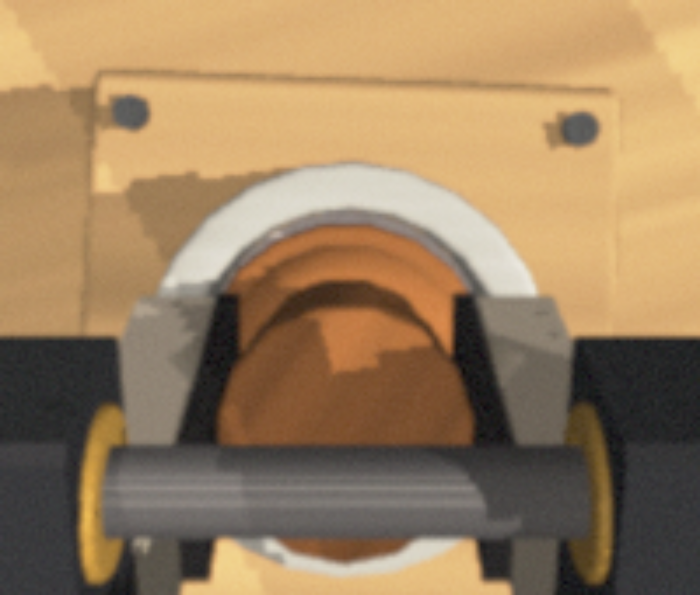

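>>> {"method": "step_arm", "body": {"targets": [[[0,0.0005,0.0014],[0,0,0],-1],[[0,0.0005,0.0014],[0,0,0],-1],[[0,0.0005,0.0014],[0,0,0],-1],[[0,0.0005,0.0014],[0,0,0],-1],[[0,0,0],[0,0,0],-1],[[0,0,0],[0,0,0],-1],[[0,0,0],[0,0,0],-1],[[0,0,0],[0,0,0],-1]]}}

```text
t: 13.45
eef_pos: [0.5049, 0.2286, 0.0804]
ee_rot: [-2.792, 0.001, 1.317]
force: [-0.8, -0.4, 4.2]
width: 0.0351
```

>>> {"method": "step_arm", "body": {"targets": [[[0,0.0005,0.0014],[0,0,0],-1],[[0,0.0005,0.0014],[0,0,0],-1],[[0,0.0005,0.0014],[0,0,0],-1],[[0,0,0],[0,0,0],-1],[[0,0,0],[0,0,0],-1],[[0,0,0],[0,0,0],-1],[[0,0,0],[0,0,0],-1],[[0,0,0],[0,0,0],-1]]}}

```text
t: 14.25
eef_pos: [0.5049, 0.2286, 0.0758]
ee_rot: [-2.792, 0.001, 1.317]
force: [-0.5, 0.0, 6.3]
width: 0.0353
```

```bash
python3 look.py 8
```

```text
t 14.25 pos [0.5049 0.2286 0.0758] rot [-2.7917e+00  6.0000e-04  1.3166e+00] F [-0.53  0.04  6.32] w 0.0353
q [ 0.585  0.48  -0.111 -0.274 -1.231 -2.286]
axes
 [[ 2.514e-01  9.092e-01 -3.319e-01]
 [ 9.679e-01 -2.364e-01  8.570e-02]
 [-6.000e-04 -3.428e-01 -9.394e-01]]
brown 3341 z range [-0.0398 -0.0383  0.0146  0.0158  0.0165]
top face n [-0.006  -0.0013  1.    ] c [0.5083 0.2279 0.1088] 2045 expected [0.5112 0.2269 0.1097]
foot pts 982 r [0.0205 0.0243 0.025  0.0259] z [0.054  0.0572 0.0601]
foot centre fit [0.5153 0.2258] G [0.5112 0.2269 0.0937]
ring 2527 [0.5145 0.2265] 0.062
foot 22 a,b [0.4417 0.3474] rms 0.00021 z 0.0544
ring 23 a,b [0.4414 0.3479] rms 0.00018 z 0.0604
G 0.4381509330088223 0.34748237238683505 J 0.4389506 0.346209 foot z nominal 0.04568240633322848
```

>>> {"method": "step_arm", "body": {"targets": [[[0,0.0003,0.001],[0,0,0],-1],[[0,0.0003,0.001],[0,0,0],-1],[[0,0,0],[0,0,0],-1],[[0,0,0],[0,0,0],-1],[[0,0,0],[0,0,0],-1],[[0,0,0],[0,0,0],-1],[[0,0,0],[0,0,0],-1],[[0,0,0],[0,0,0],-1]]}}

```text
t: 15.1
eef_pos: [0.5049, 0.2286, 0.0739]
ee_rot: [-2.792, 0.001, 1.317]
force: [-0.7, -0.5, 6.4]
width: 0.0351
```

>>> {"method": "step_arm", "body": {"targets": [[[0,0.0003,0.001],[0,0,0],-1],[[0,0,0],[0,0,0],-1],[[0,0,0],[0,0,0],-1],[[0,0,0],[0,0,0],-1],[[0,0,0],[0,0,0],-1],[[0,0,0],[0,0,0],-1],[[0,0,0],[0,0,0],-1],[[0,0,0],[0,0,0],-1]]}}

```text
t: 15.9
eef_pos: [0.5049, 0.2286, 0.0729]
ee_rot: [-2.792, 0.0, 1.317]
force: [-1.0, -0.1, 7.4]
width: 0.0354
```

>>> {"method": "step_arm", "body": {"targets": [[[0,0.0003,0.001],[0,0,0],-1],[[0,0,0],[0,0,0],-1],[[0,0,0],[0,0,0],-1],[[0,0,0],[0,0,0],-1],[[0,0,0],[0,0,0],-1],[[0,0,0],[0,0,0],-1],[[0,0,0],[0,0,0],-1],[[0,0,0],[0,0,0],-1]]}}

```text
t: 16.7
eef_pos: [0.5049, 0.2286, 0.0719]
ee_rot: [-2.792, 0.0, 1.317]
force: [0.1, -1.2, 6.9]
width: 0.0351
```

>>> {"method": "step_arm", "body": {"targets": [[[0,0.0002,0.0005],[0,0,0],-1],[[0,0,0],[0,0,0],-1],[[0,0,0],[0,0,0],-1],[[0,0,0],[0,0,0],-1],[[0,0,0],[0,0,0],-1],[[0,0,0],[0,0,0],-1],[[0,0,0],[0,0,0],-1],[[0,0,0],[0,0,0],-1]]}}

```text
t: 17.5
eef_pos: [0.5049, 0.2286, 0.0714]
ee_rot: [-2.792, 0.0, 1.317]
force: [-1.2, -0.8, 6.9]
width: 0.035
```

>>> {"method": "step_arm", "body": {"targets": [[[0,0.0002,0.0005],[0,0,0],-1],[[0,0,0],[0,0,0],-1],[[0,0,0],[0,0,0],-1],[[0,0,0],[0,0,0],-1],[[0,0,0],[0,0,0],-1],[[0,0,0],[0,0,0],-1],[[0,0,0],[0,0,0],-1],[[0,0,0],[0,0,0],-1]]}}

```text
t: 18.3
eef_pos: [0.5049, 0.2286, 0.071]
ee_rot: [-2.792, 0.0, 1.317]
force: [-1.0, -1.2, 8.9]
width: 0.0355
```

>>> {"method": "step_arm", "body": {"targets": [[[0,0.0001,0.0004],[0,0,0],-1],[[0,0,0],[0,0,0],-1],[[0,0,0],[0,0,0],-1],[[0,0,0],[0,0,0],-1],[[0,0,0],[0,0,0],-1],[[0,0,0],[0,0,0],-1],[[0,0,0],[0,0,0],-1],[[0,0,0],[0,0,0],-1]]}}

```text
t: 19.1
eef_pos: [0.5049, 0.2286, 0.071]
ee_rot: [-2.792, 0.0, 1.317]
force: [-1.3, -0.3, 11.4]
width: 0.0351
```

```bash
python3 look.py 9
```

```text
t 19.1 pos [0.5049 0.2286 0.071 ] rot [-2.7922e+00  3.0000e-04  1.3171e+00] F [-1.29 -0.31 11.39] w 0.0351
q [ 0.585  0.485 -0.115 -0.274 -1.222 -2.283]
axes
 [[ 2.510e-01  9.095e-01 -3.314e-01]
 [ 9.680e-01 -2.359e-01  8.560e-02]
 [-3.000e-04 -3.423e-01 -9.396e-01]]
brown 3359 z range [-0.0398 -0.0381  0.0146  0.0158  0.0166]
top face n [-0.0017  0.0015  1.    ] c [0.5083 0.228  0.104 ] 2052 expected [0.5112 0.2269 0.1048]
foot pts 972 r [0.0204 0.0243 0.025  0.0258] z [0.0491 0.0524 0.0551]
foot centre fit [0.5153 0.2258] G [0.5112 0.2269 0.0888]
ring 2831 [0.5141 0.2266] 0.062
foot 22 a,b [0.4417 0.3474] rms 0.00017 z 0.0501
ring 23 a,b [0.4414 0.348 ] rms 0.00018 z 0.0606
G 0.4381070011827032 0.34748374018614403 J 0.4389506 0.346209 foot z nominal 0.040816506695189755
```

>>> {"method": "step_arm", "body": {"targets": [[[0,0.0002,0.0005],[0,0,0],-1],[[0,0,0],[0,0,0],-1],[[0,0,0],[0,0,0],-1],[[0,0,0],[0,0,0],-1],[[0,0,0],[0,0,0],-1],[[0,0,0],[0,0,0],-1],[[0,0,0],[0,0,0],-1],[[0,0,0],[0,0,0],-1]]}}

```text
t: 19.95
eef_pos: [0.505, 0.2286, 0.0709]
ee_rot: [-2.792, 0.0, 1.317]
force: [-1.5, -0.9, 13.9]
width: 0.0346
```

```bash
python3 look.py 10
python3 - <<'E'
from h import *
p,d=viewer.grab_frame('scene'); cv2.imwrite('pics/scene10.png',p[:,:,::-1])
print(arm.get_state()['force'])
E
```

```text
t 19.95 pos [0.505  0.2286 0.0709] rot [-2.7923e+00  2.0000e-04  1.3173e+00] F [-1.54 -0.88 13.94] w 0.0346
q [ 0.585  0.485 -0.115 -0.274 -1.222 -2.283]
axes
 [[ 2.508e-01  9.096e-01 -3.314e-01]
 [ 9.680e-01 -2.357e-01  8.560e-02]
 [-2.000e-04 -3.422e-01 -9.396e-01]]
brown 3323 z range [-0.0399 -0.0381  0.0147  0.0158  0.0165]
top face n [-6.0e-04 -1.3e-03  1.0e+00] c [0.5081 0.2278 0.1039] 2057 expected [0.5113 0.2269 0.1047]
foot pts 951 r [0.0204 0.0243 0.025  0.0259] z [0.0491 0.0525 0.0552]
foot centre fit [0.5154 0.2258] G [0.5113 0.2269 0.0887]
ring 2833 [0.5141 0.2266] 0.062
foot 23 a,b [0.4418 0.3473] rms 0.00023 z 0.0497
ring 23 a,b [0.4415 0.3479] rms 0.00022 z 0.0606
G 0.4381640839679577 0.347480193825093 J 0.4389506 0.346209 foot z nominal 0.040746253590789594
[-2.36422965 -1.53894067 14.15080297]
```

View pics/scene10.png

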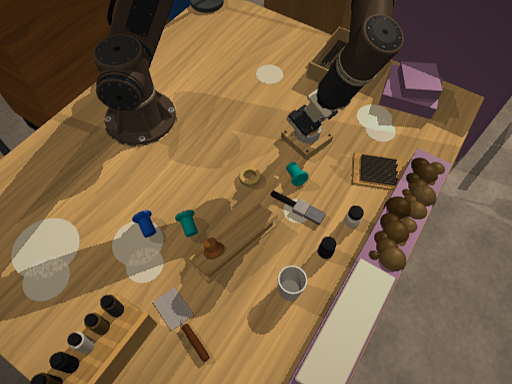

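View pics/w10.png

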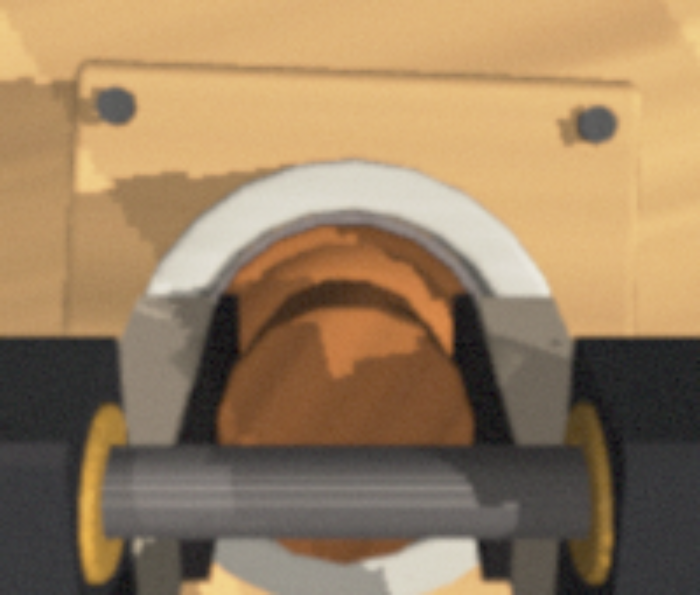

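>>> {"method": "step_arm", "body": {"targets": [[[0,0.0002,0.0004],[0,0,0],-1],[[0,0,0],[0,0,0],-1],[[0,0,0],[0,0,0],-1],[[0,0,0],[0,0,0],-1],[[0,0,0],[0,0,0],-1],[[0,0,0],[0,0,0],-1],[[0,0,0],[0,0,0],-1],[[0,0,0],[0,0,0],-1]]}}

```text
t: 20.85
eef_pos: [0.505, 0.2286, 0.0708]
ee_rot: [-2.792, 0.0, 1.318]
force: [-2.0, -0.8, 16.9]
width: 0.0354
```

>>> {"method": "step_arm", "body": {"targets": [[[0,0,0],[0,0,0],-1],[[0,0,0],[0,0,0],-1],[[0,0,0],[0,0,0],-1],[[0,0,0],[0,0,0],-1],[[0,0,0],[0,0,0],-1],[[0,0,0],[0,0,0],-1],[[0,0,0],[0,0,0],-1],[[0,0,0],[0,0,0],-1]]}}

```text
t: 21.65
eef_pos: [0.505, 0.2286, 0.0709]
ee_rot: [-2.792, 0.0, 1.318]
force: [-2.6, -1.0, 16.5]
width: 0.0353
```

```bash
python3 look.py 11 | grep -E "pos|top face|foot"
```

```text
t 21.65 pos [0.505  0.2286 0.0709] rot [-2.7923e+00  1.0000e-04  1.3175e+00] F [-2.63 -0.99 16.51] w 0.0353
top face n [-2.6e-03 -9.0e-04  1.0e+00] c [0.5081 0.2279 0.1039] 2055 expected [0.5113 0.227  0.1047]
foot pts 942 r [0.0205 0.0243 0.025  0.0258] z [0.049  0.0523 0.055 ]
foot centre fit [0.5154 0.2259] G [0.5113 0.227  0.0887]
foot 22 a,b [0.4418 0.3475] rms 0.0002 z 0.0497
G 0.4381625574391624 0.34751166998183947 J 0.4389506 0.346209 foot z nominal 0.04070706648211421
```

Stable and seated; handing in.

```bash
python3 -c "
from station import ticket
print(ticket.job_done())"
```

```text
the job is handed in; nothing more can be done
None
```

I took the tall plinth from the rack, seated it foot down in the jig's nest over the pin, pressed it onto the stop and handed in at about 21.7 s, still gripping it. The hand-in gave no verdict.

**Grasp:** the arm could not tilt the tool the full 30° to match the plinth, because joint 3 came to its limit. I gripped the column with the tool tilted 10°, then turned it 30° to stand the plinth upright.

**Last checks:**
- **Height:** the top face was at about 104 mm, which is 40 mm plus 64 mm, so the rim is at stop height.
- **Upright:** the top face was level to within about 0.2°.
- **Centred:** in the wrist camera the foot was about 0.5 mm from the ring's centre. Positions from the top camera and the arm put it about 1.5 mm off. Both are inside the 5 mm limit.
- **Pressed home:** the downward travel stopped while the push kept rising, from 9 N to a steady 16.5 N. That leaves about 9 N on the stop after the spring's 8 N.
- **Grip:** the set grip was 55 N.
- **Bystanders:** the last scene picture showed the short plinth and everything else where they began. I judged this by eye and did not measure it.

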